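Nest the forming dies and lock the keeper

ROBOT

A 7-joint arm with a two-finger parallel gripper is mounted at the origin on the work surface. World frame = base frame: x ahead of the robot, y to its left, z up, the work surface at z = 0. Lengths are in m, angles in rad, forces in N, time in s.
With the tool pointing down it reaches from about 0.4 to 0.875 m from the base axis. Payload 19.3 kg.
Tool frame: the origin (TCP) lies on the centre line of the jaws, within the pads' length; the fingertips stand 14 mm ahead of it and the grasp point (between the pads) lies 5 mm behind it; z points along the fingers, y is the line along which they close (so a half turn about z gives the same grasp; the last joint's range is limited). The gripper opens to 85 mm and grips with 20 to 120 N. Pads are 22 mm wide; open, the fingers measure 114 mm over their backs; the gripper's body (76 mm by 85 mm) begins 54 mm behind the grasp point. The pads swing forward as they close: fully open they stand 13 mm farther back than shut.
Start: joints at [1.08, 0.521, -0.036, 1.599, 0.021, 1.021, -0.113], TCP at [0.255, -0.57, 0.221] pointing down, gripper open.
Joint ranges: [-2.91, 2.91], [-0.3, 2.13], [-1.5, 1.42], [0.17, 2.43], [-1.26, 4.41], [0.16, 1.93], [-2.52, 2.52]. Speed limits (rad/s): [1.89, 1.89, 2.39, 2.39, 3.01, 3.01, 3.01].

INTERFACE

Orientations are given as [roll, pitch, yaw] about the fixed x, y, z axes, in that order (R = Rz(yaw) Ry(pitch) Rx(roll)).
In Python, from workcell import bot, grab_frame, regions_of gives the robot as it stands. The module is installed in compiled form; this text tells all that it offers.
- The arm moves only by the tool play_rows, never from a script. Its argument "plan" is a list of rows, each a list of 3 entries, a list of its own where there are three numbers: the shift along the tool's x, y, z in units of 2.5 cm (1.0 is 2.5 cm), then the turn, a rotation vector about the tool's x, y, z in units of 0.15 rad (1.0 is 0.15 rad), then the closure, from -1 (fully open) to 1 (shut). In form: [[[tx, ty, tz], [rx, ry, rz], jaw], ...]. A call has 1 to 20 rows; each row shifts and turns the commanded pose from where the row before left it, along the tool's axes as they then stand; what a row does not reach is not made up. A row lasts 1/8 s, in which the tool goes at most 62.5 mm and 10.7 degrees, less where a joint would pass 70% of its speed; a pose out of reach is approached as far as the arm can. A call with a number of a shift or a turn outside -1 to 1 is refused whole. A call with a gripper value outside its range is refused whole. The fingers move at their own pace and stop on an object; "newtons" is the grip in N (left out, the last holds). Time passes only in rows, so rows that do not move let the fingers close. It gives the time, the measured TCP pose, the force, the opening and the grip force at its end, in the units of the state.
- bot.observe(): the state, without advancing time (a new reading comes with each control period).
- grab_frame(name): name is "scene" or "top" or "wrist"; returns a dict with "pixels" (480x640x3 uint8, red, green, blue), "depth" (480x640 float32, m along the optical axis (not along the pixel's ray), 0 where there is no reading), "camera_matrix" (3x3 intrinsics, pixels), "R" (3x3) and "t" (3): a world point X has camera coordinates R X + t. Camera axes: x right, y down, z forward; pixel columns grow to the right and rows downward; lengths in m; the calibration is good to about 2 mm. The wrist camera is an equidistant fisheye: a pixel r from the principal point sees the ray r / f radians off the axis. A picture is of the moment at which its call begins.
- bot.job_done(): hands the job in; it is judged then, once.
Trained networks look in the newest picture that a camera, given by its name, has taken for a name from the list of things; names that differ only in an ending like _2 or _b are one class to them, and where a whole thing is asked for, a point or a joint stands for the part that bears it (a point fixed in the world has none). Each returns a list of dicts, best first, with "p" (0 to 1); they miss things now and then, are a little off and sometimes report something else, mostly with a low value. They report only what shows in the picture. A call takes as long as a camera call. They do not tell look-alikes from the thing itself.
- regions_of(thing, camera): "mask" (480x640 bool, what is visible of it) and "box" ([left, top, right, bottom] in pixels, round what is visible of it).
The state is a dict: "clock": time; "qpos": joint angles; "qd": joint speeds; "joint_efforts": joint torques, N m; "position": TCP position; "tool_rot": TCP orientation; "force": force on the tool from outside, world axes, zero at the start; "moment": the same for the moment, N m; "grip_width": finger opening in m; "finger_force": force on a finger pad.
Only numpy, scipy, OpenCV 4.12 (cv2) and the standard library are available. Lean on these libraries where they do the work, as an engineer would, in place of code of your own. Each camera call takes 0.05 s, during which the arm holds its last target. There are 200 camera calls.

TASK

Put the two steel forming dies whose feet match the pockets of the die holder each into its own pocket, standing upright and fully home, lowering them in rather than dropping them. Then turn the holder's keeper knob clockwise until it clicks past its detent and the brass bar lies over both feet. The round-footed die has no pocket: leave it, the hammer and the copper bowl where they are.

Things in the scene. Friction and masses are not known exactly. Their poses are not given: they have to be found in the camera images.
- holder: die holder, fixed to the bench: dark steel plate 100 mm (x) by 244 mm (y), 6 mm thick, carrying a nest block at each end (centres 78 mm from the middle along +y and -y; which is which varies) and the keeper in the middle. Origin: centre of the underside, y along its length
- nest_oblong_floor (a point): oblong pocket, 36 mm (x) by 58 mm (y), 14 mm deep, 2 mm free all round the oblong foot. Nest block 82 mm (x) by 74 mm (y), top face 14 mm above the pocket floor and 24 mm above the bench, in one or other end of the holder. This point: centre of the pocket floor, 10 mm above the bench; axes as the holder's
- nest_cross_floor (a point): cross-shaped pocket, two crossing slots 58 mm long and 24 mm wide along x and y, 14 mm deep, 2 mm free all round the cross foot. Nest block 82 mm (x) by 74 mm (y), top face 14 mm above the pocket floor and 24 mm above the bench, in one or other end of the holder. This point: centre of the pocket floor, 10 mm above the bench; axes as the holder's
- keeper (a joint): angle of the keeper (rad), grows clockwise seen from above: 0 = parked between the nests, 1.2 = locked, lying along the holder's y over the inner edges of both die feet (end stops at both). A snap-over spring holds it at either end and is passed at 0.6: it resists with up to about 0.1 N m till there, and let go before that it springs back, beyond it it snaps on to locked
- keeper_grip (a point): middle of the black bar grip of the keeper knob, on its vertical axis, 54 mm above the bench. The grip is 44 mm long (its x), 12 mm thick (its y), from 38 to 60 mm above the bench; x turns with the keeper. Below it the brass keeper bar, 124 mm long (along the same x), 14 mm wide, lies 28 to 34 mm above the bench, 4 mm above the nests and seated feet
- die_oblong: steel die with an oblong foot, 32 mm (x) by 54 mm (y), 14 mm thick; domed square neck 22 mm wide (faces along x and y) stands on its middle from 14 to 50 mm, dome to 56 mm. Origin: centre of the underside, z up. About 0.33 kg
- die_cross: steel die with a cross-shaped foot, two crossing arms 54 mm long and 20 mm wide along x and y, 14 mm thick; domed square neck 22 mm wide (faces along x and y) stands on its middle from 14 to 50 mm, dome to 56 mm. Origin: centre of the underside, z up. About 0.33 kg
- die_round: bystander: steel die with a round foot 54 mm in diameter, 14 mm thick; domed square neck 22 mm wide (faces along x and y) stands on its middle from 14 to 50 mm, dome to 56 mm. Origin: centre of the underside, z up
- hammer: bystander: hammer lying on the bench, about 260 mm long along x
- bowl: bystander: copper bowl, 110 mm wide and 50 mm high. Origin: centre of the underside
There are look-alikes about, which are no part of the job. Leave any blue or green look-alike of the die_cross alone. What is shaped like the die_oblong but black or red is not meant.

How it is judged:
On the way, in this order (a step that is already met when the one before it is completed fails the run):
1. both dies are fully home in their own pockets (horizontal distance between die_oblong and nest_oblong_floor below 0.006 m and z of die_oblong in the frame of nest_oblong_floor below 0.003 m and angle between each of die_oblong, die_cross's own z axis and vertical below 0.07 rad and horizontal distance between die_cross and nest_cross_floor below 0.006 m and z of die_cross in the frame of nest_cross_floor below 0.003 m), for 0.2 s.
2. the keeper has clicked past its detent into the locked position (value of joint keeper above 1.05 rad), for 0.2 s.
At the end, for the whole second after the job is handed in: Both dies at rest in their own pockets: foot within 3 mm of the pocket floor, within 6 mm of its centre, upright within 4 degrees; keeper beyond 1.05 rad; the round die, hammer and bowl within 30 mm of where they started (all of step 1 and value of joint keeper above 1.05 rad and linear speed of each of die_oblong, die_cross below 0.02 m/s and distance of each of die_round, hammer, bowl from where it was at the start of the episode below 0.03 m); the robot touches nothing.
It fails at once if the oblong die falls freely more than about 13 mm over a nest ((horizontal distance between die_oblong and nest_oblong_floor below 0.05 m or horizontal distance between die_oblong and nest_cross_floor below 0.05 m) and linear speed of die_oblong above 0.5 m/s and contact force between the fingers and die_oblong below 0.2 N).
It fails at once if the cross die falls freely more than about 13 mm over a nest ((horizontal distance between die_cross and nest_oblong_floor below 0.05 m or horizontal distance between die_cross and nest_cross_floor below 0.05 m) and linear speed of die_cross above 0.5 m/s and contact force between the fingers and die_cross below 0.2 N).
It fails at once if the round die is disturbed (moved over 30 mm) (distance of die_round from where it was at the start of the episode above 0.03 m).
It fails at once if the hammer is disturbed (moved over 30 mm) (distance of hammer from where it was at the start of the episode above 0.03 m).
It fails at once if the bowl is disturbed (moved over 30 mm) (distance of bowl from where it was at the start of the episode above 0.03 m).
It also fails if it takes over 67 s, if anything falls off the work surface, if the arm or the gripper's body presses on something with over 40 N, if the wrist force passes 120 N, or if a joint passes its speed limit or range.

## Working session

There is one attempt and no reset: what is moved stays moved. The work goes in short steps, Python scripts to look and compute and a tool call to move; the robot and the scene stay as the last step left them, time stands still between calls to the robot, and variables do not carry over. Pictures are saved under pics/ and viewed, at most 10 in all, crops included, and the job is handed in when it is done.

Besides the shell and the picture viewer there is one more tool, called after "Emit:" as name([rows], argument=value, ...), one row to a line, values as JSON. play_rows: Moves the arm, as the interface text tells. Its arguments: {"type":"object","properties":{"plan":{"type":"array"},"newtons":{"type":"number"}},"required":["plan"]}

```bash
mkdir -p pics && cat > h.py <<'E'
import numpy as np, cv2
from workcell import bot, grab_frame, regions_of
def world(f, us, vs, d=None):
    K=f["camera_matrix"]; us=np.asarray(us); vs=np.asarray(vs)
    z=f["depth"][vs,us] if d is None else d
    P=np.stack([(us-K[0,2])/K[0,0]*z,(vs-K[1,2])/K[1,1]*z,z],-1)
    return (P-f["t"])@f["R"]
def save(f,n): cv2.imwrite("pics/"+n,f["pixels"][:,:,::-1])
E
python3 - <<'E'
from h import *
s=bot.observe(); print(s["clock"],s["position"],s["tool_rot"])
for c in ("top","scene"):
    f=grab_frame(c); save(f,c+".png"); np.savez(c+".npz",**f)
    print(c,f["camera_matrix"].round(1).tolist(),(-f["R"].T@f["t"]).round(3))
    for n in ("holder","die_oblong","die_cross","die_round","hammer","bowl","keeper","nest_oblong_floor"):
        try:
            for r in regions_of(n,c):
                v,u=np.nonzero(r["mask"]); w=world(f,u,v); print(n,round(r["p"],2),[int(b) for b in r["box"]],np.median(w,0).round(3),w[:,2].max().round(3))
        except Exception as e: print(n,e)
E
```

```text
0.0 [ 0.25513125 -0.5701802   0.22093232] [-3.14045783e+00  8.18663058e-05  4.20816382e-01]
top [[444.6, 0.0, 321.9], [0.0, 444.6, 242.9], [0.0, 0.0, 1.0]] [0.282 0.012 1.098]
holder 0.71 [247, 182, 339, 232] [0.616 0.069 0.01 ] 1.098
die_oblong 0.76 [407, 251, 431, 272] [ 0.465 -0.23   0.018] 0.06
die_oblong 0.66 [445, 251, 472, 276] [ 0.463 -0.331  0.016] 1.098
die_oblong 0.66 [371, 243, 389, 268] [ 0.486 -0.14   0.017] 0.059
die_cross 0.91 [228, 295, 250, 317] [0.371 0.203 0.017] 1.098
die_cross 0.81 [241, 256, 258, 279] [0.468 0.176 0.017] 1.098
die_cross 0.63 [204, 261, 225, 280] [0.463 0.263 0.017] 1.098
die_round 0.71 [313, 249, 334, 273] [0.473 0.001 0.016] 0.061
hammer 0.84 [437, 148, 508, 238] [ 0.668 -0.396  0.025] 1.098
bowl 0.57 [162, 178, 202, 221] [0.651 0.358 0.023] 1.098
keeper 0.58 [280, 183, 308, 226] [0.621 0.072 0.038] 0.067
nest_oblong_floor 0.78 [244, 185, 282, 221] [0.639 0.148 0.023] 1.098
scene [[521.7, 0.0, 319.8], [0.0, 521.7, 242.5], [0.0, 0.0, 1.0]] [ 1.013 -0.222  0.946]
holder 0.63 [316, 255, 446, 327] [0.642 0.06  0.007] 0.946
die_oblong 0.98 [193, 262, 220, 288] [ 0.472 -0.241  0.014] 0.946
die_oblong 0.91 [244, 255, 270, 285] [ 0.498 -0.146  0.016] 0.946
die_oblong 0.76 [145, 275, 179, 303] [ 0.471 -0.336  0.015] 0.946
die_cross 0.94 [374, 159, 399, 188] [0.378 0.199 0.015] 0.946
die_cross 0.8 [412, 188, 442, 215] [0.472 0.258 0.015] 0.946
die_cross 0.74 [381, 196, 408, 225] [0.477 0.17  0.016] 0.946
die_cross 0.42 [375, 257, 390, 316] [0.631 0.062 0.036] 0.946
die_round 0.88 [305, 225, 330, 254] [ 0.482 -0.006  0.014] 0.946
hammer 0.65 [101, 311, 197, 455] [ 0.675 -0.403  0.023] 0.946
bowl 0.6 [476, 216, 535, 271] [0.63  0.361 0.025] 0.946
keeper 0.73 [371, 256, 389, 312] [0.631 0.062 0.036] 0.946
nest_oblong_floor 0.78 [393, 257, 442, 300] [0.634 0.144 0.021] 0.946
```

```bash
python3 - <<'E'
import cv2
a=cv2.imread("pics/top.png")[140:330,150:520]; cv2.imwrite("pics/t2.png",cv2.resize(a,None,fx=2.15,fy=2.15,interpolation=cv2.INTER_CUBIC))
a=cv2.imread("pics/scene.png")[150:350,130:450]; cv2.imwrite("pics/s2.png",cv2.resize(a,None,fx=2.5,fy=2.5,interpolation=cv2.INTER_CUBIC))
E
```

```text
(no output)
```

View pics/t2.png

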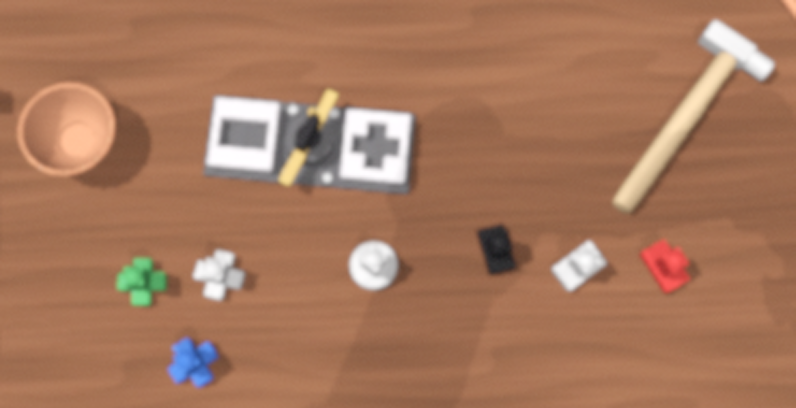

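View pics/s2.png

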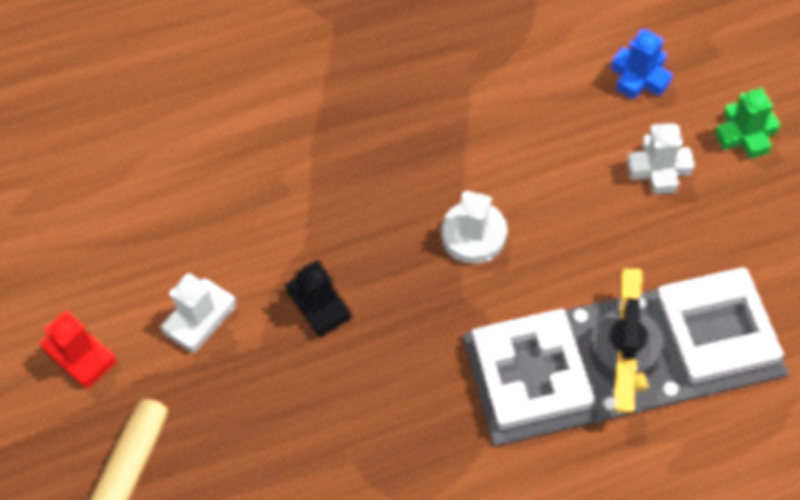

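Top picture pixels: steel oblong die (420,263), with look-alikes black (381,255) and red (461,263). Steel cross die (252,267), with look-alikes green (216,271) and blue (240,308). The round die is at (323,262). The oblong nest is at the left end of the holder (263,202) and the cross nest at the right end (325,207). I choose the two steel ones and move above the oblong one.

Emit:
play_rows([
  [[0.95,-0.63,0],[0,0,0],-1],
  [[0.95,-0.63,0],[0,0,0],-1],
  [[0.95,-0.63,0],[0,0,0],-1],
  [[0.95,-0.63,0],[0,0,0],-1],
  [[0.95,-0.63,0],[0,0,0],-1],
  [[0.95,-0.63,0],[0,0,0],-1],
  [[0.95,-0.63,0],[0,0,0],-1],
  [[0.95,-0.63,0],[0,0,0],-1],
  [[0.95,-0.63,0],[0,0,0],-1],
  [[0.95,-0.63,0],[0,0,0],-1],
  [[0.95,-0.63,0],[0,0,0],-1],
  [[0.95,-0.63,0],[0,0,0],-1],
  [[0.95,-0.63,0],[0,0,0],-1],
  [[0.95,-0.63,0],[0,0,0],-1],
  [[0,0,0],[0,0,0],-1],
  [[0,0,0],[0,0,0],-1],
])

```text
clock: 2.9
position: [0.4684, -0.2339, 0.2215]
tool_rot: [3.141, 0.0, 0.42]
force: [0.1, -1.1, 0.1]
grip_width: 0.0855
finger_force: 0.0
```

```bash
python3 - <<'E'
from h import *
s=bot.observe(); print(s["clock"],s["position"],s["tool_rot"])
f=grab_frame("wrist"); save(f,"w1.png"); np.savez("w1.npz",**f)
print(f["camera_matrix"],f["R"],(-f["R"].T@f["t"]), f["depth"].min(),f["depth"].max())
for n in ("die_oblong",):
    for r in regions_of(n,"wrist"): print(n,r["p"],r["box"])
E
```

```text
2.9 [ 0.4683928  -0.23393153  0.22151356] [3.14138860e+00 2.76925091e-04 4.20429192e-01]
[[371.64829954   0.         325.03860231]
 [  0.         371.64829954 236.15092307]
 [  0.           0.           1.        ]] [[ 4.09071585e-01 -9.12501851e-01 -9.00428693e-04]
 [-8.64908776e-01 -3.88049909e-01  3.18355268e-01]
 [-2.90849183e-01 -1.29451305e-01 -9.47971050e-01]] [ 0.54442464 -0.2001424   0.37414211] 0.0 1.0191791
die_oblong 0.88 [227.3, 115.0, 270.8, 172.9]
die_oblong 0.64 [299.7, 182.4, 357.9, 224.4]
die_oblong 0.64 [392.2, 215.1, 433.8, 267.6]
```

View pics/w1.png

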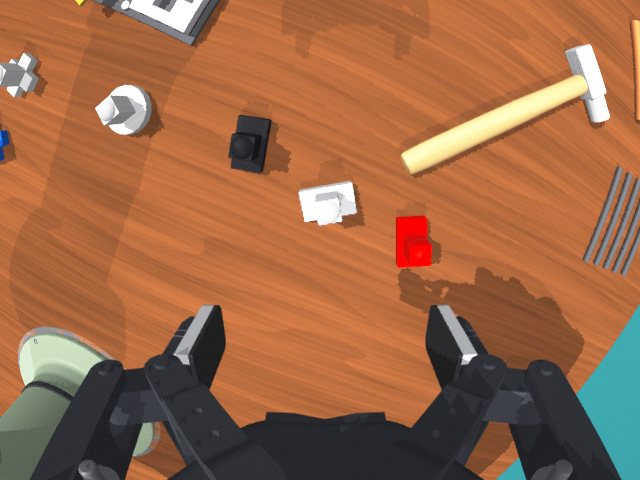

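```bash
cat >> h.py <<'E'
def fish(f):
    K=f["camera_matrix"]; v,u=np.mgrid[0:480,0:640]
    x=(u-K[0,2])/K[0,0]; y=(v-K[1,2])/K[1,1]; th=np.hypot(x,y)+1e-12
    z=f["depth"]; t=np.tan(th)/th
    W=(np.stack([x*t*z,y*t*z,z],-1)-f["t"])@f["R"]
    W[z<=0]=np.nan; return W
def rect(p):
    (c,s,a)=cv2.minAreaRect(p.astype(np.float32)*1000)
    return np.round(c,1),np.round(s,1),round(a,1)
def near(W,c,r,lo,hi):
    m=(np.hypot(W[...,0]-c[0],W[...,1]-c[1])<r)&(W[...,2]>lo)&(W[...,2]<hi); return W[m]
E
python3 - <<'E'
from h import *
f=np.load("w1.npz"); W=fish(f)
print("table z",np.nanmedian(W[250:300,300:380,2]))
for c in ((.465,-.233),):
    for lo,hi in ((.006,.07),(.010,.018),(.022,.05),(.048,.07)):
        p=near(W,c,.045,lo,hi); print(lo,len(p),rect(p[:,:2]),p[:,2].mean())
print(near(W,(.465,-.233),.045,.03,.08)[:,2].max())
E
```

```text
table z 2.782732274404938e-05
0.006 1869 (array([ 467.4, -237.4]), array([33. , 54.5]), 33.7) 0.027370050308534146
0.01 1105 (array([ 467.4, -237.4]), array([33. , 54.5]), 33.7) 0.014053779618324966
0.022 247 (array([ 467.5, -236.7]), array([22.5, 22.3]), 33.1) 0.04159116131388883
0.048 563 (array([ 467.5, -236.8]), array([22.3, 22.3]), 33.9) 0.05267107626879888
0.05820958602549618
```

Emit:
play_rows([
  [[-0.08,0.1,0.9],[0,0,-0.6],-1],
  [[0,0,0.9],[0,0,-0.52],-1],
  [[0,0,0.9],[0,0,0],-1],
  [[0,0,0.9],[0,0,0],-1],
  [[0,0,0.9],[0,0,0],-1],
  [[0,0,0.9],[0,0,0],-1],
  [[0,0,0.9],[0,0,0],-1],
  [[0,0,0.7],[0,0,0],-1],
  [[0,0,0.54],[0,0,0],-1],
  [[0,0,0],[0,0,0],-1],
  [[0,0,0],[0,0,0],1],
  [[0,0,0],[0,0,0],1],
  [[0,0,0],[0,0,0],1],
  [[0,0,0],[0,0,0],1],
  [[0,0,0],[0,0,0],1],
  [[0,0,0],[0,0,0],1],
  [[0,0,0],[0,0,0],1],
], newtons=50)

```text
clock: 5.12
position: [0.4681, -0.2366, 0.0335]
tool_rot: [3.141, -0.0, 0.589]
force: [-2.2, 1.3, 9.5]
grip_width: 0.0203
finger_force: 48.7
```

```bash
python3 - <<'E'
from h import *
f=np.load("w1.npz"); 
g=dict(np.load("top.npz")); v,u=np.mgrid[0:480,0:640]; W=world(g,u.ravel(),v.ravel())
p=near(W,(.622,.068),.15,.004,.03); print(rect(p[:,:2]))
p=near(W,(.622,.068),.15,.017,.028); print(rect(p[:,:2]))
print(near(W,(.468,.176),.045,.006,.07)[:,:2].mean(0),rect(near(W,(.468,.176),.045,.006,.07)[:,:2]))
s=bot.observe();print(s["qpos"])
E
```

```text
(array([621.7,  70. ]), array([296.5, 291.2]), 59.6)
(array([579.5,  78. ]), array([230. , 181.7]), 82.4)
[0.46914153 0.17657292] (array([470.3, 180.6]), array([53.8, 68.9]), 26.2)
[ 0.45650016  0.65191016 -0.13784167  1.99000609  0.17178787  0.50998477
 -0.78552849]
```

Emit:
play_rows([
  [[0,0,-0.5],[0,0,0],1],
  [[0,0,-1],[0,0,0],1],
  [[0,0,-1],[0,0,0.9],1],
  [[0,0,-1],[0,0,0.9],1],
  [[0,0,-1],[0,0,0.9],1],
  [[0,0,-1],[0,0,0.9],1],
  [[0,0,-1],[0,0,0.9],1],
  [[0,0,-0.5],[0,0,0],1],
])

```text
clock: 6.12
position: [0.4682, -0.2364, 0.2096]
tool_rot: [3.141, -0.001, -0.085]
force: [-0.3, -0.0, -4.0]
grip_width: 0.0202
finger_force: 49.9
```

Emit:
play_rows([
  [[0.12,-0.97,0],[0,0,0],1],
  [[0.12,-0.97,0],[0,0,0],1],
  [[0.12,-0.97,0],[0,0,0],1],
  [[0.12,-0.97,0],[0,0,0],1],
  [[0.12,-0.97,0],[0,0,0],1],
  [[0.12,-0.97,0],[0,0,0],1],
  [[0.12,-0.97,0],[0,0,0],1],
  [[0.12,-0.97,0],[0,0,0],1],
  [[0.12,-0.97,0],[0,0,0],1],
  [[0.12,-0.97,0],[0,0,0],1],
  [[0.12,-0.97,0],[0,0,0],1],
  [[0.12,-0.97,0],[0,0,0],1],
  [[0.12,-0.97,0],[0,0,0],1],
  [[0.12,-0.97,0],[0,0,0],1],
  [[0.12,-0.97,0],[0,0,0],1],
  [[0.12,-0.97,0],[0,0,0],1],
  [[0,0,0],[0,0,0],1],
  [[0,0,0],[0,0,0],1],
  [[0,0,0],[0,0,0],1],
])

```text
clock: 8.5
position: [0.5491, 0.145, 0.208]
tool_rot: [3.141, 0.0, -0.086]
force: [-0.0, -1.7, -3.2]
grip_width: 0.02
finger_force: 49.9
```

```bash
python3 - <<'E'
from h import *
s=bot.observe(); print(s["clock"],s["position"],s["tool_rot"],s["grip_width"])
f=grab_frame("wrist"); save(f,"w2.png"); np.savez("w2.npz",**f)
W=fish(f)
for n,c in (("obl",(.636,.148)),("cross",(.61,-.01)),):
    p=near(W,c,.06,.020,.026); print(n,len(p),rect(p[:,:2]))
    p=near(W,c,.033,.006,.014); print(n,len(p),rect(p[:,:2]))
print(near(W,s["position"],.05,.1,.2).shape)
E
```

```text
8.5 [0.54907962 0.14498661 0.20801031] [ 3.14125542e+00  1.31783837e-04 -8.63389174e-02] 0.02001600868311195
obl 4907 (array([634.6, 138.4]), array([94.4, 82.1]), 82.8)
obl 2402 (array([636.1, 148.3]), array([58.4, 36.9]), 82.8)
cross 3959 (array([616.3,  -6.6]), array([75.8, 82.8]), 82.4)
cross 1802 (array([615.8, -10. ]), array([53.7, 54.2]), 35.8)
(3979, 3)
```

View pics/w2.png

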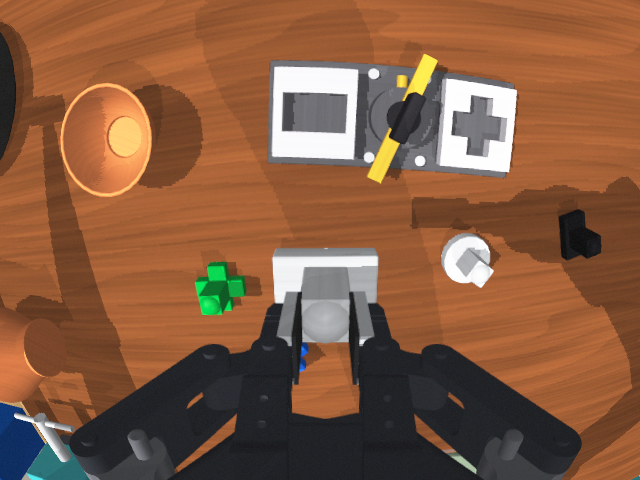

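```bash
python3 - <<'E'
from h import *
f=np.load("w2.npz"); W=fish(f)[225:345,265:385]
p=W[(W[...,2]>.1)&(W[...,2]<.235)&(np.abs(W[...,1]-.145)<.04)]
print(np.histogram(p[:,2],bins=np.arange(.15,.24,.005)))
q=p[(p[:,2]>.183)&(p[:,2]<.195)]
for lo in np.arange(.165,.2,.005):
    q=p[(p[:,2]>lo)&(p[:,2]<lo+.005)]
    if len(q)>30: print(lo.round(3),len(q),rect(q[:,:2]),q[:,2].mean())
E
```

```text
(array([   0,    0,    0,    0,    0,  252,  403, 2934,  204,  186,  183,
        245,  226,  269,  797, 1862,  665]), array([0.15 , 0.155, 0.16 , 0.165, 0.17 , 0.175, 0.18 , 0.185, 0.19 ,
       0.195, 0.2  , 0.205, 0.21 , 0.215, 0.22 , 0.225, 0.23 , 0.235]))
0.175 252 (array([563.7, 144.3]), array([52.7,  1.1]), 85.1) 0.17798656850694347
0.18 403 (array([563.7, 144.4]), array([53. ,  1.7]), 85.2) 0.18271015349985056
0.185 2934 (array([550.5, 145.4]), array([54.3, 27.7]), 85.2) 0.1883611091519379
0.19 204 (array([556. , 145.2]), array([47.5, 17.3]), 78.0) 0.19260672790622904
0.195 186 (array([558.7, 144.9]), array([21.7,  1.8]), 86.9) 0.19738465332638147
0.2 183 (array([558.7, 144.7]), array([21.8,  1.5]), 85.6) 0.2025291468105777
```

Emit:
play_rows([
  [[0,0,0],[0,0,0.27],1],
  [[0.87,-0.14,0],[0,0,0],1],
  [[0.87,-0.14,0],[0,0,0],1],
  [[0.87,-0.14,0],[0,0,0],1],
  [[0.88,-0.13,0],[0,0,0],1],
  [[0,0,0.9],[0,0,0],1],
  [[0,0,0.9],[0,0,0],1],
  [[0,0,0.9],[0,0,0],1],
  [[0,0,0.9],[0,0,0],1],
  [[0,0,0.9],[0,0,0],1],
  [[0,0,0.7],[0,0,0],1],
  [[0,0,0.4],[0,0,0],1],
  [[0,0,0],[0,0,0],1],
  [[0,0,0],[0,0,0],1],
  [[0,0,0],[0,0,0],1],
])

```text
clock: 10.42
position: [0.6378, 0.1486, 0.0687]
tool_rot: [-3.141, -0.001, -0.127]
force: [-0.3, -0.0, -2.8]
grip_width: 0.0197
finger_force: 49.8
```

```bash
cat > hand.py <<'E'
from h import *
s=bot.observe(); P=s["position"]; print(s["clock"],P,s["tool_rot"],s["grip_width"])
f=grab_frame("wrist"); np.savez("w3.npz",**f); W=fish(f)
t=s["tool_rot"][2]; X=np.array([np.cos(t),np.sin(t)]); Y=np.array([-np.sin(t),np.cos(t)])
D=W[...,:2]-P[:2]; a=D@X*1000; b=D@Y*1000; h=(W[...,2]-P[2])*1000
m=(np.abs(b)<40)&(a>-30)&(a<45)&(h<15)&(h>-36)
for lo in range(-36,4,3):
    k=m&(h>lo)&(h<lo+3)
    if k.sum()>20: print(lo,k.sum(),"along-x",np.percentile(a[k],[1,50,99]).round(1),"along-y",np.percentile(b[k],[1,50,99]).round(1),"z",W[...,2][k].mean().round(4))
n=(W[...,2]>.021)&(W[...,2]<.026)&(np.hypot(W[...,0]-.636,W[...,1]-.148)<.056)
if n.sum()>50: print("nest",n.sum(),"x",np.percentile(a[n],[1,99]).round(1),"y",np.percentile(b[n],[1,99]).round(1))
E
python3 hand.py
```

```text
10.425 [0.63782651 0.14861127 0.06873805] [-3.14118152e+00 -9.58885837e-04 -1.26839238e-01] 0.01973899135652202
-33 129 along-x [14.1 14.5 15. ] along-y [-25.5   3.2  25.5] z 0.0376
-30 184 along-x [14.2 14.7 15.2] along-y [-24.7   0.9  26.5] z 0.0402
-27 256 along-x [13.8 14.7 15.3] along-y [-25.    0.6  26.7] z 0.0434
-24 266 along-x [-1.6 14.4 15.4] along-y [-26.2  -0.2  26.8] z 0.0463
-21 2747 along-x [-10.8   6.9  14.7] along-y [-25.9   0.1  27.1] z 0.0492
-18 114 along-x [ 1.1  9.6 13.7] along-y [-22.6   0.8  24.4] z 0.0519
-15 138 along-x [ 8.8  9.6 10.4] along-y [-10.    0.6  11.3] z 0.0552
-12 107 along-x [ 9.   9.5 10.1] along-y [-10.    0.5  11.1] z 0.0583
-9 104 along-x [ 9.   9.6 10.2] along-y [-9.9  1.3 11. ] z 0.0612
-6 121 along-x [ 8.8  9.7 10.3] along-y [-10.1   0.1  11.2] z 0.0643
-3 158 along-x [ 8.9  9.5 10.3] along-y [-10.    1.2  10.8] z 0.0671
0 132 along-x [ 8.8  9.5 10.1] along-y [-10.2   0.1  11.2] z 0.0703
3 128 along-x [ 9.1  9.6 10.2] along-y [-10.1   1.   10.8] z 0.0733
nest 7186 x [-26.2  39.4] y [-51.4  35.6]
```

Emit:
play_rows([
  [[-0.01,0.04,0.2],[0,0,0],1],
  [[0,0,0.2],[0,0,0],1],
  [[0,0,0.2],[0,0,0],1],
  [[0,0,0.2],[0,0,0],1],
  [[0,0,0.16],[0,0,0],1],
  [[0,0,0],[0,0,0],1],
  [[0,0,0],[0,0,0],1],
])

```text
clock: 11.35
position: [0.6371, 0.1476, 0.0439]
tool_rot: [3.142, 0.0, -0.127]
force: [-0.2, -0.6, -2.2]
grip_width: 0.0202
finger_force: 49.8
```

```bash
python3 hand.py | grep -E "^[0-9\[]|^-2[14]|^-27"
```

```text
11.35 [0.6370567  0.14755319 0.04391925] [ 3.14158264e+00  4.75153060e-05 -1.26770808e-01] 0.020153951020586622
-27 458 along-x [-13.7  14.9  40.2] along-y [-36.1  -0.4  36.1] z 0.0186
-24 747 along-x [-12.6  15.3  40.3] along-y [-36.  -2.  36.] z 0.0217
-21 11334 along-x [-21.7  20.4  39.7] along-y [-36.4   0.1  36.6] z 0.0243
0 124 along-x [ 8.9  9.5 10.1] along-y [-10.2   0.8  11.2] z 0.0453
3 139 along-x [ 8.9  9.6 10.2] along-y [-9.9  1.  11.2] z 0.0484
```

Emit:
play_rows([
  [[0,0,0.03],[0,0,0],1],
  [[0,0,0],[0,0,0],0.1],
  [[0,0,0],[0,0,0],0],
  [[0,0,0],[0,0,0],0],
  [[0,0,-0.3],[0,0,0],0],
  [[0,0,-1],[0,0,0],0],
  [[0,0,-1],[0,0,0],0],
  [[0,0,-1],[0,0,0],-1],
  [[0,0,-1],[0,0,0],-1],
  [[0,0,-1],[0,0,0],-1],
  [[-0.97,-0.04,-1],[0,0,0],-1],
  [[-0.97,-0.04,-0.8],[0,0,0],-1],
  [[-0.97,-0.04,0],[0,0,0],-1],
  [[-0.97,-0.04,0],[0,0,0],-1],
  [[-0.97,-0.04,0],[0,0,0],-1],
  [[-0.97,-0.04,0],[0,0,0],-1],
  [[-0.97,-0.04,0],[0,0,0],-1],
  [[0,0,0],[0,0,0],-1],
  [[0,0,0],[0,0,0],-1],
  [[0,0,0],[0,0,0],-1],
])

```text
clock: 13.9
position: [0.4701, 0.1758, 0.2208]
tool_rot: [-3.141, -0.0, -0.127]
force: [0.2, -0.2, 0.0]
grip_width: 0.0854
finger_force: 0.0
```

```bash
python3 - <<'E'
from h import *
s=bot.observe(); print(s["clock"],s["position"],s["tool_rot"],s["grip_width"])
f=grab_frame("wrist"); save(f,"w4.png"); np.savez("w4.npz",**f); W=fish(f)
c=(.470,.177)
for lo,hi in ((.006,.07),(.010,.018),(.022,.05),(.048,.07)):
    p=near(W,c,.04,lo,hi); print(lo,len(p),rect(p[:,:2]),p[:,2].mean())
p=near(W,(.636,.148),.024,.02,.08); print("obl",rect(p[:,:2]))
p=near(W,(.636,.148),.013,.05,.08); print("obl neck",rect(p[:,:2]),p[:,2].max())
E
```

```text
13.9 [0.47014141 0.17580099 0.22080564] [-3.14149161e+00 -2.31635875e-04 -1.27333877e-01] 0.08543044205274337
0.006 1810 (array([471. , 178.8]), array([50.2, 51.2]), 28.1) 0.02816165011522985
0.01 1034 (array([470.9, 178.4]), array([50.2, 51.2]), 29.4) 0.014139871733309647
0.022 215 (array([470.9, 178.2]), array([22.1, 22.7]), 75.6) 0.04126708423443926
0.048 594 (array([470.9, 178.2]), array([22.1, 22.6]), 75.3) 0.05261403651164201
obl (array([635.8, 147.7]), array([47. , 47.1]), 83.1)
obl neck (array([635.6, 148. ]), array([21.6, 22.2]), 82.8) 0.06792179669618349
```

View pics/w4.png

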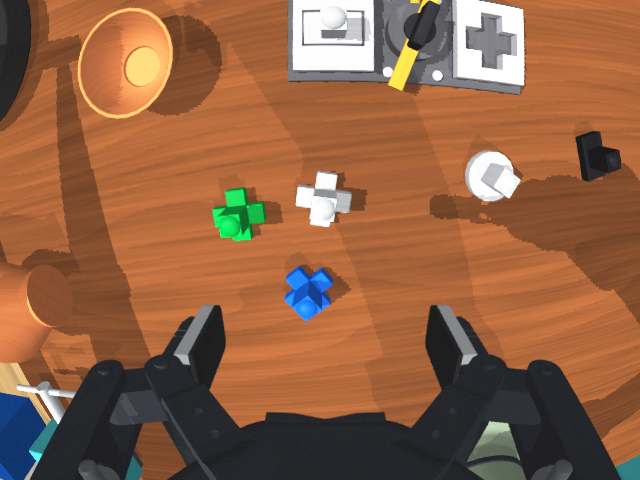

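Emit:
play_rows([
  [[0.02,-0.1,0],[0,0,0.85],-0.4],
  [[0,0,0.9],[0,0,0],-0.4],
  [[0,0,0.9],[0,0,0],-0.4],
  [[0,0,0.9],[0,0,0],-0.4],
  [[0,0,0.9],[0,0,0],-0.4],
  [[0,0,0.9],[0,0,0],-0.4],
  [[0,0,0.9],[0,0,0],-0.4],
  [[0,0,0.9],[0,0,0],-0.4],
  [[0,0,0.7],[0,0,0],-0.4],
  [[0,0,0.49],[0,0,0],-0.4],
  [[0,0,0],[0,0,0],-0.4],
  [[0,0,0],[0,0,0],1],
  [[0,0,0],[0,0,0],1],
  [[0,0,0],[0,0,0],1],
  [[0,0,0],[0,0,0],1],
  [[0,0,0],[0,0,0],1],
  [[0,0,0],[0,0,0],1],
])

```text
clock: 16.08
position: [0.4708, 0.1784, 0.0341]
tool_rot: [-3.141, -0.001, -0.254]
force: [-0.5, -1.7, 6.3]
grip_width: 0.0203
finger_force: 49.6
```

Emit:
play_rows([
  [[0,0,-0.5],[0,0,0],1],
  [[0,0,-1],[0,0,0],1],
  [[0,0,-1],[0,0,-0.85],1],
  [[0,0,-1],[0,0,0],1],
  [[0,0,-1],[0,0,0],1],
  [[0,0,-1],[0,0,0],1],
  [[0,0,-1],[0,0,0],1],
  [[0.97,0.95,0],[0,0,0],1],
  [[0.97,0.95,0],[0,0,0],1],
  [[0.97,0.95,0],[0,0,0],1],
  [[0.97,0.95,0],[0,0,0],1],
  [[0.97,0.95,0],[0,0,0],1],
  [[0.97,0.95,0],[0,0,0],1],
  [[0.95,0.92,0],[0,0,0],1],
  [[0,0,0],[0,0,0],1],
  [[0,0,0],[0,0,0],1],
])

```text
clock: 18.08
position: [0.6169, -0.0067, 0.1964]
tool_rot: [-3.141, 0.0, -0.127]
force: [0.1, 0.1, -2.9]
grip_width: 0.0203
finger_force: 49.4
```

Emit:
play_rows([
  [[0,0,0.9],[0,0,0],1],
  [[0,0,0.9],[0,0,0],1],
  [[0,0,0.9],[0,0,0],1],
  [[0,0,0.9],[0,0,0],1],
  [[0,0,0.9],[0,0,0],1],
  [[0,0,0.6],[0,0,0],1],
  [[0,0,0],[0,0,0],1],
  [[0,0,0],[0,0,0],1],
  [[0,0,0],[0,0,0],1],
])

```text
clock: 19.2
position: [0.6178, -0.0071, 0.0694]
tool_rot: [-3.141, -0.001, -0.127]
force: [-1.4, -0.0, -2.7]
grip_width: 0.0202
finger_force: 49.4
```

```bash
sed -i 's/W\[...,0\]-.636,W\[...,1\]-.148)<.056/W[...,0]-.6164,W[...,1]+.0065)<.052/' hand.py && python3 hand.py
```

```text
19.2 [ 0.61780729 -0.00710357  0.06938955] [-3.14130958e+00 -1.21306190e-03 -1.26788431e-01] 0.020161209452257446
-33 152 along-x [ 9.6 10.3 27.6] along-y [-25.9   1.9  25.8] z 0.0382
-30 192 along-x [ 9.5 10.5 27.8] along-y [-26.4   0.1  25.5] z 0.0409
-27 193 along-x [ 9.4 10.5 27.4] along-y [-26.1  -0.4  26. ] z 0.0439
-24 413 along-x [-4.7 10.4 27.4] along-y [-26.2   7.   26.8] z 0.0474
-21 2815 along-x [-8.2  8.6 27. ] along-y [-26.3  -1.   26.3] z 0.0495
-18 95 along-x [10.5 11.2 11.7] along-y [-10.4  -0.5  10.9] z 0.0528
-15 105 along-x [10.7 11.3 11.7] along-y [-10.2  -0.4  10.3] z 0.0558
-12 134 along-x [10.3 11.2 11.8] along-y [-10.6   0.5  10.6] z 0.059
-9 116 along-x [10.5 11.1 11.8] along-y [-10.3   0.3  10.8] z 0.0619
-6 113 along-x [10.3 11.1 11.7] along-y [-10.6  -0.4  10.6] z 0.0648
-3 121 along-x [10.5 11.3 12. ] along-y [-10.5  -0.4  10.6] z 0.068
0 163 along-x [10.4 11.1 11.9] along-y [-10.3   0.5  10.9] z 0.0708
3 132 along-x [10.2 11.  11.5] along-y [-10.1   0.   11. ] z 0.0738
nest 6938 x [-25.9  39.3] y [-36.6  37.1]
```

Emit:
play_rows([
  [[-0.07,-0.01,0],[0,0,0],1],
  [[0,0,0.2],[0,0,0],1],
  [[0,0,0.2],[0,0,0],1],
  [[0,0,0.2],[0,0,0],1],
  [[0,0,0.2],[0,0,0],1],
  [[0,0,0.18],[0,0,0],1],
  [[0,0,0],[0,0,0],1],
  [[0,0,0],[0,0,0],1],
])

```text
clock: 20.25
position: [0.6158, -0.0069, 0.0443]
tool_rot: [3.141, -0.0, -0.127]
force: [-1.7, -1.3, 4.5]
grip_width: 0.0204
finger_force: 50.3
```

```bash
python3 hand.py | grep -E "^[0-9\[]|^-2[14]|^-27"
```

```text
20.25 [ 0.61581697 -0.00692597  0.0442536 ] [ 3.14145850e+00 -4.05397249e-04 -1.26939673e-01] 0.02035354971204613
-27 382 along-x [-12.3  26.9  41.4] along-y [-35.4  -4.4  35.5] z 0.0189
-24 1208 along-x [-17.7  22.2  41.4] along-y [-36.9  -1.4  36.1] z 0.0224
-21 11062 along-x [-21.5  20.6  41.1] along-y [-36.5   0.1  36.5] z 0.0243
0 162 along-x [10.3 11.1 11.8] along-y [-10.3   0.5  10.9] z 0.0457
3 139 along-x [10.2 11.  11.6] along-y [-10.1   0.1  10.7] z 0.0488
```

Emit:
play_rows([
  [[0,0,0],[0,0,0],0.1],
  [[0,0,0],[0,0,0],0],
  [[0,0,0],[0,0,0],0],
  [[0,0,-0.3],[0,0,0],0],
  [[0,0,-1],[0,0,0],0],
  [[0,0,-1],[0,0,0],0],
  [[0,0,-1],[0,0,0],0],
  [[-1,0,-1],[0,0,0],0],
  [[-1,0,-1],[0,0,0],0],
  [[-1,0,-1],[0,0,0],0],
  [[-1,0,0],[0,0,0],0],
  [[0,0,0],[0,0,0],0],
  [[0,0,0],[0,0,0],0],
])

```text
clock: 21.92
position: [0.517, 0.0059, 0.2018]
tool_rot: [-3.141, -0.001, -0.127]
force: [0.2, 0.1, 0.5]
grip_width: 0.0423
finger_force: 0.0
```

```bash
python3 - <<'E'
from h import *
s=bot.observe(); print(s["clock"],s["position"],s["tool_rot"],s["grip_width"],s["qpos"].round(3) if hasattr(s["qpos"],"round") else s["qpos"])
f=grab_frame("wrist"); save(f,"w5.png"); W=fish(f)
for n,c in (("obl",(.636,.148)),("cross",(.6164,-.0065))):
    p=near(W,c,.014,.045,.08); print(n,rect(p[:,:2]),np.percentile(p[:,2],99))
    p=near(W,c,.024,.015,.035); print(n,"z foot/nest",np.percentile(p[:,2],[5,50,95]).round(4))
p=near(W,(.626,.071),.03,.045,.07); print("grip",rect(p[:,:2]))
p=near(W,(.626,.071),.07,.0285,.0345); print("bar",rect(p[:,:2]))
E
```

```text
21.925 [0.51702449 0.00591937 0.20184174] [-3.14143958e+00 -7.27118838e-04 -1.26707594e-01] 0.04225668798910925 [-0.065  0.376 -0.079  1.901  0.038  0.865 -1.86 ]
obl (array([636., 148.]), array([23.4, 22.4]), 83.2) 0.06704522943340546
obl z foot/nest [0.023  0.0246 0.0312]
cross (array([615.6,  -7. ]), array([21. , 21.4]), 83.0) 0.06701120049432746
cross z foot/nest [0.0228 0.0242 0.0255]
grip (array([625.8,  70.4]), array([12.7, 44.3]), 61.1)
bar (array([633.7,  75.9]), array([ 86.7, 115.1]), 34.0)
```

View pics/w5.png

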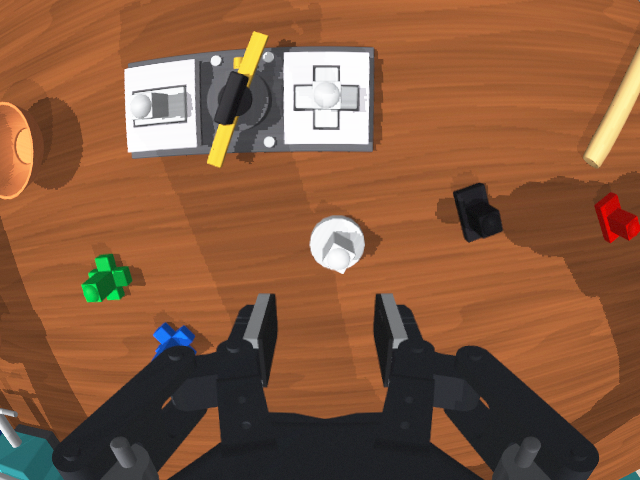

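Emit:
play_rows([
  [[1,-0.78,0],[0,0,0],0],
  [[1,-0.78,0],[0,0,0],0],
  [[1,-0.78,0],[0,0,0],0],
  [[0.99,-0.77,0],[0,0,0],0],
  [[0,0,0],[0,0,-0.97],0],
  [[0,0,0],[0,0,-0.97],0],
  [[0,0,0],[0,0,-0.97],0],
  [[0,0,0],[0,0,-0.97],0],
  [[0,0,0],[0,0,-0.97],0],
  [[0,0,0],[0,0,-0.97],0],
  [[0,0,0],[0,0,-0.97],0],
  [[0,0,0],[0,0,-0.97],0],
  [[0,0,0],[0,0,-0.97],0],
  [[0,0,0],[0,0,-0.97],0],
  [[0,0,0],[0,0,-0.97],0],
  [[0,0,0],[0,0,-0.97],0],
  [[0,0,0],[0,0,-0.97],0],
  [[0,0,0],[0,0,-0.97],0],
  [[0,0,0],[0,0,-0.97],0],
])

```text
clock: 24.35
position: [0.6256, 0.0702, 0.201]
tool_rot: [-3.141, -0.001, 2.06]
force: [-0.0, -0.5, -1.3]
grip_width: 0.0428
finger_force: 0.0
```

Emit:
play_rows([
  [[0,0,0],[0,0,-0.97],0],
  [[0,0,0],[0,0,-0.97],0],
  [[0,0,0],[0,0,-0.97],0],
  [[0,0,0],[0,0,-0.97],0],
  [[0,0,0],[0,0,0],0],
  [[0,0,0],[0,0,0],0],
  [[0,0,0],[0,0,0],0],
])

```text
clock: 25.22
position: [0.6253, 0.0705, 0.2015]
tool_rot: [-3.142, -0.0, 2.636]
force: [-0.8, -0.3, -0.2]
grip_width: 0.0433
finger_force: 0.0
```

Emit:
play_rows([
  [[0,0,0.9],[0,0,0],0],
  [[0,0,0.9],[0,0,0],0],
  [[0,0,0.9],[0,0,0],0],
  [[0,0,0.9],[0,0,0],0],
  [[0,0,0.9],[0,0,0],0],
  [[0,0,0.8],[0,0,0],0],
  [[0,0,0.5],[0,0,0],0],
  [[0,0,0.1],[0,0,0],0],
  [[0,0,0],[0,0,0],0],
  [[0,0,0],[0,0,0],1],
  [[0,0,0],[0,0,0],1],
  [[0,0,0],[0,0,0],1],
  [[0,0,0],[0,0,0],1],
], newtons=40)

```text
clock: 26.85
position: [0.6253, 0.0704, 0.0541]
tool_rot: [3.142, 0.0, 2.638]
force: [0.1, 0.0, 0.4]
grip_width: 0.0002
finger_force: 0.0
```

```bash
python3 - <<'E'
from h import *
f=grab_frame("wrist"); save(f,"w6.png"); W=fish(f)
p=near(W,(.626,.071),.07,.0285,.0345); print("bar",len(p),rect(p[:,:2]))
g=grab_frame("scene"); a=g["pixels"][230:340,290:470,::-1]; 
a=cv2.resize(a,None,fx=2.2,fy=2.2,interpolation=cv2.INTER_CUBIC); b=f["pixels"][:,:,::-1][100:460,120:520]
h=max(a.shape[0],b.shape[0]); c=np.zeros((h,a.shape[1]+b.shape[1],3),np.uint8); c[:a.shape[0],:a.shape[1]]=a; c[:b.shape[0],a.shape[1]:]=b
cv2.imwrite("pics/c6.png",c); print(c.shape)
E
```

```text
bar 3758 (array([625.3,  70.7]), array([ 86.3, 130.6]), 22.6)
(360, 796, 3)
```

View pics/c6.png

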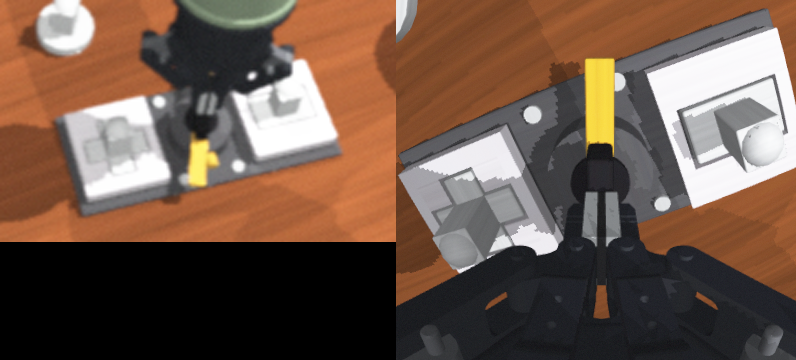

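```bash
python3 - <<'E'
from h import *
s=bot.observe();print(s["grip_width"],s["finger_force"],s["moment"])
f=grab_frame("wrist"); W=fish(f); P=s["position"]; t=s["tool_rot"][2]
X=np.array([np.cos(t),np.sin(t)]); Y=np.array([-np.sin(t),np.cos(t)])
# crop x offset: 120-396
for v in range(240,345,8):
    print(v,[(int(u),*( (np.array([(W[v,u,:2]-P[:2])@X,(W[v,u,:2]-P[:2])@Y,W[v,u,2]])*1000).round(0).astype(int) if np.isfinite(W[v,u,0]) else ())) for u in (312,318,324,330,336)])
E
```

```text
0.00012649977541468322 0.0 [-0.08384768 -0.00406162 -0.00887597]
240 [(312, np.int64(21), np.int64(5), np.int64(35)), (318, np.int64(21), np.int64(2), np.int64(34)), (324, np.int64(22), np.int64(0), np.int64(35)), (330, np.int64(22), np.int64(-3), np.int64(36)), (336, np.int64(22), np.int64(-6), np.int64(35))]
248 [(312, np.int64(21), np.int64(5), np.int64(43)), (318, np.int64(21), np.int64(2), np.int64(45)), (324, np.int64(22), np.int64(0), np.int64(47)), (330, np.int64(22), np.int64(-3), np.int64(47)), (336, np.int64(20), np.int64(-6), np.int64(42))]
256 [(312, np.int64(21), np.int64(5), np.int64(54)), (318, np.int64(21), np.int64(2), np.int64(55)), (324, np.int64(22), np.int64(-1), np.int64(56)), (330, np.int64(22), np.int64(-3), np.int64(56)), (336, np.int64(20), np.int64(-6), np.int64(53))]
264 [(312, np.int64(20), np.int64(5), np.int64(61)), (318, np.int64(19), np.int64(2), np.int64(60)), (324, np.int64(20), np.int64(-1), np.int64(60)), (330, np.int64(20), np.int64(-3), np.int64(62)), (336, np.int64(20), np.int64(-6), np.int64(60))]
272 [(312, np.int64(16), np.int64(5), np.int6
[... 1695 characters left out ...]
, (318, np.int64(11), np.int64(2), np.int64(97)), (324, np.int64(10), np.int64(-1), np.int64(96)), (330, np.int64(11), np.int64(-3), np.int64(97)), (336, np.int64(11), np.int64(-5), np.int64(97))]
336 [(312, np.int64(10), np.int64(4), np.int64(101)), (318, np.int64(10), np.int64(2), np.int64(100)), (324, np.int64(10), np.int64(-1), np.int64(101)), (330, np.int64(10), np.int64(-3), np.int64(100)), (336, np.int64(10), np.int64(-5), np.int64(101))]
344 [(312, np.int64(12), np.int64(3), np.int64(108)), (318, np.int64(12), np.int64(1), np.int64(108)), (324, np.int64(6), np.int64(-1), np.int64(101)), (330, np.int64(7), np.int64(-3), np.int64(102)), (336, np.int64(11), np.int64(-4), np.int64(107))]
```

The fingers shut just above the grip: its top at z 60 mm still shows below the fingertips. I'll reopen, go lower and grip again.

Emit:
play_rows([
  [[0,0,-0.3],[0,0,0],0],
  [[0,0,0],[0,0,0],0],
  [[0,0,0],[0,0,0],0],
  [[0,0,0.3],[0,0,0],0],
  [[0,0,0.2],[0,0,0],0],
  [[0,0,0.2],[0,0,0],0],
  [[0,0,0.2],[0,0,0],0],
  [[0,0,0.15],[0,0,0],0],
  [[0,0,0],[0,0,0],0],
  [[0,0,0],[0,0,0],1],
  [[0,0,0],[0,0,0],1],
  [[0,0,0],[0,0,0],1],
  [[0,0,0],[0,0,0],1],
], newtons=40)

```text
clock: 28.62
position: [0.6251, 0.07, 0.0356]
tool_rot: [-3.141, 0.0, 2.638]
force: [-3.9, -2.2, 5.5]
grip_width: 0.011
finger_force: 39.7
```

Emit:
play_rows([
  [[0,0,0],[0,0,0.6],1],
  [[0,0,0],[0,0,0.6],1],
  [[0,0,0],[0,0,0.6],1],
  [[0,0,0],[0,0,0.6],1],
  [[0,0,0],[0,0,0.6],1],
  [[0,0,0],[0,0,0.6],1],
  [[0,0,0],[0,0,0.6],1],
  [[0,0,0],[0,0,0.6],1],
  [[0,0,0],[0,0,0.6],1],
  [[0,0,0],[0,0,0.6],1],
  [[0,0,0],[0,0,0.6],1],
  [[0,0,0],[0,0,0.6],1],
  [[0,0,0],[0,0,0.6],1],
  [[0,0,0],[0,0,0],1],
  [[0,0,0],[0,0,0],1],
  [[0,0,0],[0,0,0],1],
])

```text
clock: 30.62
position: [0.6249, 0.0699, 0.0356]
tool_rot: [-3.141, 0.001, 1.467]
force: [-3.7, -3.2, 6.5]
grip_width: 0.0107
finger_force: 39.8
```

Turned 1.17 rad. Release, rise, back off and look.

Emit:
play_rows([
  [[0,0,0],[0,0,0],0.1],
  [[0,0,0],[0,0,0],0],
  [[0,0,0],[0,0,0],0],
  [[0,0,-0.3],[0,0,0],0],
  [[0,0,-1],[0,0,0],0],
  [[0,0,-1],[0,0,0],0],
  [[0,0,-1],[0,0,0],0],
  [[0,0.9,-1],[0,0,0],0],
  [[0,-0.9,-1],[0,0,0],0],
  [[0,-0.9,-1],[0,0,0],0],
  [[-0.9,0,-0.5],[0,0,0],0],
  [[-0.9,0,0],[0,0,0],0],
  [[-0.9,0,0],[0,0,0],0],
  [[-0.9,0,0],[0,0,0],0],
  [[0,0,0],[0,0,0],0],
  [[0,0,0],[0,0,0],0],
])

```text
clock: 32.62
position: [0.5937, -0.0161, 0.2056]
tool_rot: [3.141, -0.0, 1.468]
force: [-0.9, 0.5, -0.2]
grip_width: 0.0429
finger_force: 0.0
```

```bash
python3 - <<'E'
from h import *
s=bot.observe(); print(s["clock"],s["position"])
f=grab_frame("wrist"); save(f,"w7.png"); W=fish(f)
for n,c in (("obl",(.6361,.1483)),("cross",(.6164,-.0065))):
    p=near(W,c,.016,.045,.08); print(n,rect(p[:,:2]) if len(p)>5 else None,len(p) and np.percentile(p[:,2],99))
    p=near(W,c,.022,.015,.0275); print(n,"z foot",np.percentile(p[:,2],[5,50,95]).round(4))
p=near(W,(.626,.071),.03,.05,.07); print("grip",rect(p[:,:2]))
E
```

```text
32.625 [ 0.59365348 -0.01608244  0.20562645]
obl (array([635.9, 148.2]), array([22.5, 22.6]), 82.5) 0.06681179566706298
obl z foot [0.0222 0.0243 0.0259]
cross (array([616.5,  -6.5]), array([22.5, 22.1]), 82.1) 0.06653256786818326
cross z foot [0.0201 0.0241 0.0253]
grip (array([625.8,  70.3]), array([43.9, 12.6]), 83.3)
```

View pics/w7.png

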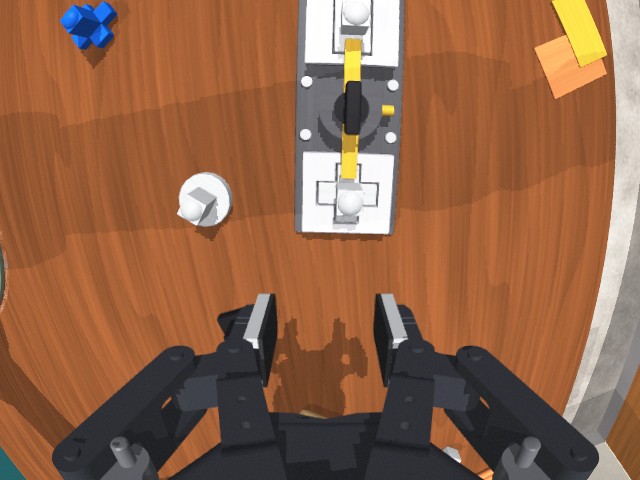

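The bar (350,110) lies over both feet at 83.3°, so it is locked. Both dies are home, and the round die at (205,200) is where it was.

```bash
python3 -c "
from workcell import bot
print(bot.job_done())"
```

```text
the job is handed in; nothing more can be done
None
```

Both steel dies are seated in their own pockets, the keeper is locked over both feet, and I handed the job in at about 33 s; no verdict came back, and I did not measure the hammer or bowl again after the moves.

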